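Lock a rotor's castle nut at the next slot past snug

TASK

Tighten the steel castle nut on the tube rotator's drive head (clockwise from above) until you feel it come up snug, then carry on in the same direction just to the next slot that lines up with the spindle's cross hole; never leave it short of snug, take it a slot too far or back it off. Then gently push the lock slide by its red post so that its pin goes fully home through that slot into the hole, without forcing the pin against the nut, and let go. Leave the other things on the bench where they are.

Things in the scene. Friction and masses are not known exactly. Their poses are not given: they have to be found in the camera images.
- drive_head: Fixed white base plate 120 x 210 mm (top at z = 10 mm) with blue drum, round aluminium rotor plate (100 mm across, top at 26 mm) and upright brass spindle (18 mm across, top at 80 mm); heights above the bench. Origin on the spindle axis at bench level, z up, +y from the spindle towards the lock slide.
- cross_hole (a point): Middle of the spindle's 7 mm cross hole, on the spindle axis 66 mm above the bench. The hole runs along drive_head's y axis, straight ahead of the lock pin. A slot is in line whenever the nut's yaw minus drive_head's yaw is a multiple of 45 degrees; the pin enters within about 4 degrees of that.
- castle_nut: Steel castle nut round the spindle; tightens clockwise from above (yaw falls), does not rise or sink, stays where left. Turns easily (0.06 N m) until, after 4 to 58 degrees, it meets a hidden drag ring: snug. From there about 0.46 N m, the ring carried along. Origin on the axis at the nut's underside, 36 mm above the bench; z up, y along one slot.
- nut_flats (a point): Centre of the nut's eight-sided part, on the axis 47 mm above the bench; the place to grip. 46 mm across flats, 50 mm over corners, from 36 to 58 mm above the bench, with a 10 mm free gap below it down to the rotor plate. Same axes as castle_nut: y is square to a flat, and there is a flat every 45 degrees (19 mm wide).
- nut_crown (a point): Centre of the crown's top, 72 mm above the bench. Crown 44 mm across, 14 mm high, 8 slots 9 mm wide, 45 degrees apart, each over the middle of a flat. A slot may come into line while the nut is still loose: that one is wrong. The right one is the first in line from snug onward, so at most 45 degrees past snug. At the start the nearest slot ahead is 17 to 32 degrees short of line.
- lock_post (a point): Middle of the upright red grip post (18 mm across, 38 mm tall, 77 to 115 mm above the bench) on the aluminium lock slide (block 30 mm wide, 26 mm long, top at 77 mm). The slide runs in a track along drive_head's y axis; post 99 to 105 mm from the spindle axis at the start. It slides with about 2 N of friction and stays where it is left.
- slide_stop (a point): Point of drive_head below where the post stands when the slide is home against its stop: 43 mm from the spindle axis along +y, 21 mm above the bench.
- pin_tip (a point): Tip of the steel lock pin (6 mm across, round nose, 66 mm above the bench) that points from the slide at the spindle, 41 mm ahead of the post's axis. Its y in drive_head is 58 to 64 mm at the start and 2 mm when the pin is fully home.
- cup: Loose bystander: specimen cup with red cap, 53 mm across, 59 mm tall; origin under its centre.
- slide_box: Loose bystander: blue slide box 84 x 62 x 40 mm; origin under its centre.
- timer: Loose bystander: white timer 62 x 62 x 22 mm; origin under its centre.
- forceps: Loose bystander: steel forceps 130 x 12 x 10 mm; origin under its centre.

How it is judged:
On the way, in this order (a step that is already met when the one before it is completed fails the run):
1. the nut comes up snug (bears on the drag ring with over 5 N), with the pin still out of it (contact force between ring_dog and nut_dog above 5 N and y of pin_tip in the frame of drive_head above 0.03 m), for 0.1 s.
2. the pin is pushed through the slot into the cross hole (y of pin_tip in the frame of drive_head below 0.007 m), for 0.2 s.
At the end, for the whole second after the job is handed in: Pin home through a slot: its tip within 7 mm of the spindle axis (5 mm short of its stop at most). The nut has come up snug, has carried the drag ring less than 51 degrees past snug (the first slot in line from snug onward) and is backed off the ring by no more than about 5 degrees. Nut at rest (y of pin_tip in the frame of drive_head below 0.007 m and distance of ring_dog from where it was at the start of the episode below 0.0244 m and distance between ring_dog and nut_dog below 0.0125 m and linear speed of castle_nut below 0.01 m/s); the robot touches nothing.
It fails at once if the pin is forced against the nut with more than 20 N (contact force between lock_pin and castle_nut above 20 N).
It fails at once if the nut is carried a slot too far (more than 57 degrees past snug) (distance of ring_dog from where it was at the start of the episode above 0.0267 m).
It fails at once if a bystander is pushed more than 3 cm (distance of any of cup, slide_box, timer, forceps from where it was at the start of the episode above 0.03 m).
It also fails if it takes over 58 s, if anything falls off the work surface, if the arm or the gripper's body presses on something with over 40 N, if the wrist force passes 120 N, or if a joint passes its speed limit or range.

ROBOT

A 6-joint arm with a two-finger parallel gripper is mounted at the origin on a cart in front of the work surface, level with it; the furniture and walls round the work are solid. World frame = base frame: x ahead of the robot, y to its left, z up, the work surface at z = 0. Lengths are in m, angles in rad, forces in N, time in s.
With the tool pointing down it reaches from about 0.375 to 0.975 m from the base axis. Payload 3.8 kg.
Tool frame: the origin (TCP) lies at the very end of the fingers, on their centre line; the grasp point (between the pads) lies 19 mm behind it; z points along the fingers, y is the line along which they close (so a half turn about z gives the same grasp; the last joint's range is limited). The gripper opens to 85 mm and grips with 20 to 120 N. Pads are 22 mm wide; open, the fingers measure 114 mm over their backs; the gripper's body (76 mm by 85 mm) begins 54 mm behind the grasp point. The pads swing forward as they close: fully open they stand 13 mm farther back than shut.
Start: joints at [-1.202, 0.264, 1.604, -0, 1.274, -0.037], TCP at [0.266, -0.62, 0.231] pointing down, gripper open.
Joint ranges: [-2.63, 2.63], [-0.94, 2.18], [0.31, 2.57], [-1.31, 4.45], [0, 2.66], [-2.55, 2.55]. Speed limits (rad/s): [2.57, 2.57, 3.14, 3.14, 3.14, 3.14].

INTERFACE

Orientations are given as a rotation vector (axis times angle).
In Python, from workcell import monitor, viewer, job gives the robot as it stands. The module is installed in compiled form; this text tells all that it offers.
- The arm moves only by the tool step_arm, never from a script. Its argument "series" is one flat list of numbers, 4 for each row, row after row: the shift along the tool's x, y, z in m, then the turn about the tool's z in rad. A call has 1 to 8 rows; each row is the pose to reach, as a shift and turn from the pose commanded when the call began, along the tool's axes at that moment; what a row does not reach only later rows make up. A row lasts 1/8 s, in which the tool goes at most 62.5 mm and 10.7 degrees, less where a joint would pass 70% of its speed; a pose out of reach is approached as far as the arm can. A call with a gripper value outside its range is refused whole. "gripper" is the opening, from 0 (shut) to 1 (fully open), set as the call begins (left out, the last holds). The fingers move at their own pace and stop on an object; "newtons" is the grip in N (left out, the last holds). Time passes only in rows, so rows that repeat a pose let the fingers close. It gives the time, the measured TCP pose, the force, the opening and the grip force at its end, in the units of the state.
- monitor.read_state(): the state, without advancing time (a new reading comes with each control period).
- viewer.read_camera(name): name is "side" or "top" or "wrist"; returns a dict with "image" (400x640x3 uint8, red, green, blue), "intrinsics" (3x3 intrinsics, pixels), "T" (4x4, takes a point from camera to world coordinates); the wrist camera has in their place "hand_eye" (4x4, takes a point from camera to tool coordinates, whose origin is the TCP and whose axes are the flange's). Camera axes: x right, y up, looking along -z (the intrinsics and any distortion apply to the point x, -y, -z); pixel columns grow to the right and rows downward; lengths in m; the calibration is good to about 2 mm. A picture is of the moment at which its call begins: read the wrist's pose just before it. There is no depth.
- job.finish_job(): hands the job in; it is judged then, once.
Trained networks look in a picture, given as the dict that the camera call returned (one of the last four; its "shot" number tells which), for a name from the list of things; names that differ only in an ending like _2 or _b are one class to them, and where a whole thing is asked for, a point or a joint stands for the part that bears it (a point fixed in the world has none). Each returns a list of dicts, best first, with "score" (0 to 1); they miss things now and then, are a little off and sometimes report something else, mostly with a low value. They report only what shows in the picture. A call takes as long as a camera call.
- viewer.boxes_of(picture, label): "extent" ([centre column, centre row, width, height] in pixels, round what is visible of it).
- viewer.spot_point(picture, label): "point" ([column, row] in pixels: a listed point, or the origin of a listed thing).
The state is a dict: "time": time; "q": joint angles; "joint_vel": joint speeds; "joint_torque": joint torques, N m; "tool_pos": TCP position; "tcp_rot": TCP orientation; "wrist_force": force on the tool from outside, world axes, zero at the start; "torque": the same for the moment, N m; "width": opening from 0.0 (shut) to 1.0 (fully open); "grip_force": force on a finger pad.
Only numpy, scipy, OpenCV 4.12 (cv2) and the standard library are available. Lean on these libraries where they do the work, as an engineer would, in place of code of your own. Each camera call takes 0.05 s, during which the arm holds its last target. There are 200 camera calls.

## Working session

There is one attempt and no reset: what is moved stays moved. The work goes in short steps, Python scripts to look and compute and a tool call to move; the robot and the scene stay as the last step left them, time stands still between calls to the robot, and variables do not carry over. Pictures are saved under pics/ and viewed, at most 10 in all, crops included, and the job is handed in when it is done.

Besides the shell and the picture viewer there is one more tool, called after "Call:" as name(argument=value, ...) on one line, values as JSON. step_arm: Moves the arm, as the interface text tells. Its arguments: {"type":"object","properties":{"series":{"type":"array"},"gripper":{"type":"number"},"newtons":{"type":"number"}},"required":["series"]}

```bash
mkdir -p pics; cat > h.py <<'E'
import numpy as np, cv2
from scipy.spatial.transform import Rotation as R
from workcell import monitor, viewer, job
def T_of(name,pic,st):
    if name!='wrist': return np.array(pic['T'])
    T=np.eye(4);T[:3,:3]=R.from_rotvec(st['tcp_rot']).as_matrix();T[:3,3]=st['tool_pos']
    return T@np.array(pic['hand_eye'])
def onz(pic,T,uv,z):
    K=np.array(pic['intrinsics']);d=np.linalg.inv(K)@[uv[0],uv[1],1];d=T[:3,:3]@(d*[1,-1,-1])
    o=T[:3,3];return o+d*(z-o[2])/d[2]
def proj(pic,T,p):
    K=np.array(pic['intrinsics']);c=np.linalg.inv(T)@np.r_[p,1];u=K@(c[:3]*[1,-1,-1]);return u[:2]/u[2]
Z=dict(cross_hole=.066,castle_nut=.036,nut_flats=.047,nut_crown=.072,lock_post=.096,slide_stop=.021,pin_tip=.066,drive_head=0,cup=0,slide_box=0,timer=0,forceps=0)
def look(name,labels,save=None):
    st=monitor.read_state();pic=viewer.read_camera(name);T=T_of(name,pic,st)
    if save: cv2.imwrite('pics/'+save,pic['image'][:,:,::-1])
    for l in labels:
        for r in viewer.spot_point(pic,l)[:2]:
            print(name,l,round(r['score'],2),np.round(r['point'],1),np.round(onz(pic,T,r['point'],Z[l]),4))
    return pic,T,st
E
python3 - <<'E'
from h import *
for n in('top','side'):
    p,T,s=look(n,list(Z) if n=='top' else list(Z)[:8],n+'1.png'); print({k:(np.array(v).shape) for k,v in p.items()},T[:3,3])
print(s)
E
```

```text
top cross_hole 0.61 [314.6 230.6] [ 0.5398 -0.0365  0.066 ]
top castle_nut 0.68 [311.4 228. ] [ 0.5528 -0.0265  0.036 ]
top nut_flats 0.6 [312.5 228.2] [ 0.5503 -0.03    0.047 ]
top nut_crown 0.68 [315.3 227.6] [ 0.548  -0.0384  0.072 ]
top lock_post 0.63 [281.9 221.1] [0.5615 0.0622 0.096 ]
top slide_stop 0.56 [301.9 225. ] [0.5644 0.0039 0.021 ]
top slide_stop 0.2 [297.6 226.4] [0.5596 0.0174 0.021 ]
top pin_tip 0.41 [299.5 224.9] [0.5565 0.0101 0.066 ]
top cup 0.6 [426.8 195.2] [ 0.6766 -0.4053  0.    ]
top slide_box 0.9 [420.5 239.6] [ 0.5285 -0.3779  0.    ]
top slide_box 0.56 [314.1 231. ] [ 0.5494 -0.0354  0.    ]
top timer 0.69 [386.2 242.9] [ 0.5156 -0.2673  0.    ]
top timer 0.58 [199.2 197.3] [0.6534 0.3441 0.    ]
top forceps 0.61 [386.5 242.6] [ 0.5166 -0.2683  0.    ]
{'image': (400, 640, 3), 'intrinsics': (3, 3), 'T': (4, 4), 'shot': ()} [ 0.34345282 -0.0267254   1.24940544]
side cross_hole 0.83 [293.3 199.9] [ 0.5443 -0.013   0.066 ]
side castle_nut 0.73 [296.1 215.6] [ 0.5511 -0.0508  0.036 ]
side nut_flats 0.66 [290.3 207.2] [ 0.5354 -0.0209  0.047 ]
side nut_crown 
[... 358 characters left out ...]
47 -1.22467253  0.68493539]
{'time': 0.65, 'q': array([-1.20189103e+00,  2.63867231e-01,  1.60397290e+00,  1.35157978e-05,
        1.27367374e+00, -3.69275590e-02]), 'joint_vel': array([ 0.00126953, -0.00022479, -0.00252609, -0.0005873 ,  0.00080055,
       -0.00018019]), 'joint_torque': array([-4.34279009e-04, -5.14747810e+01, -3.67544353e+01, -7.63967500e-05,
        8.37922598e-04,  1.17515290e-05]), 'tool_pos': array([ 0.26647137, -0.62019616,  0.23131648]), 'tcp_rot': array([3.07706386e+00, 6.33093724e-01, 4.04658499e-05]), 'wrist_force': array([-0.85573768, -0.23139892, -0.83860183]), 'torque': array([0.01416583, 0.00994235, 0.02660735]), 'grip_force': 0.0, 'width': 0.9963999103038687}
```

View pics/top1.png

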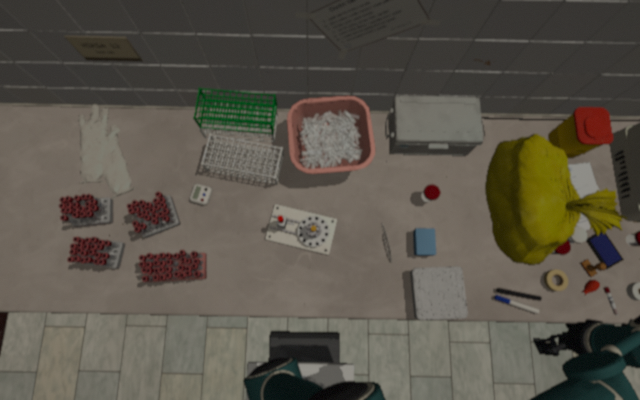

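View pics/side1.png

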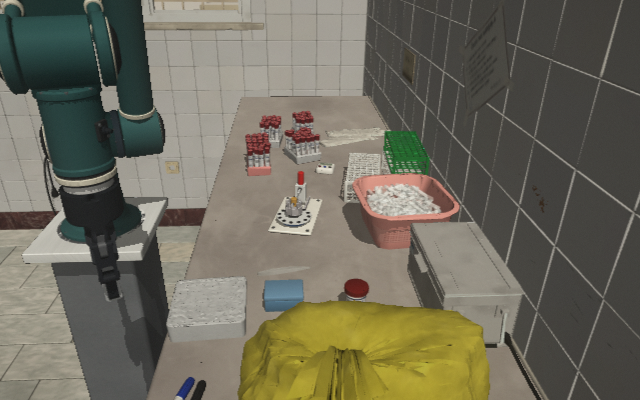

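```bash
cat >> h.py <<'E'
def yaw(st):
    M=R.from_rotvec(st['tcp_rot']).as_matrix(); return np.degrees(np.arctan2(M[1,1],M[0,1]))
def go(p,cl=None):
    """shift & turn from the current pose to TCP p with closing axis yaw cl (deg)"""
    st=monitor.read_state();M=R.from_rotvec(st['tcp_rot']).as_matrix()
    d=M.T@(np.array(p)-st['tool_pos']); t=0 if cl is None else np.radians((yaw(st)-cl+90)%180-90)
    print('go',np.round(d,4),'turn',round(t,4),'q',np.round(st['q'],2),'yaw',round(yaw(st),1),'t',st['time']); return d,t
E
python3 -c "
from h import *
go([.52,-.035,.26],12)"
```

```text
go [ 0.464  -0.4375 -0.0287] turn -1.3744 q [-1.2   0.26  1.6  -0.    1.27 -0.04] yaw -66.7 t 1.1
```

Call:
step_arm(series=[0.04, -0.0375, -0.0287, -0.12, 0.085, -0.08, -0.0287, -0.26, 0.13, -0.122, -0.0287, -0.4, 0.175, -0.165, -0.0287, -0.54, 0.22, -0.207, -0.0287, -0.68, 0.265, -0.25, -0.0287, -0.82, 0.31, -0.292, -0.0287, -0.95, 0.355, -0.335, -0.0287, -1.08], gripper=1)

```text
time: 2.1
tool_pos: [0.461, -0.1705, 0.2604]
tcp_rot: [2.309, 2.129, 0.001]
wrist_force: [1.4, -0.6, -0.0]
width: 1.004
grip_force: 0.0
```

```bash
python3 -c "
from h import *
go([.52,-.035,.26],12)"
```

```text
go [0.1398 0.0479 0.0005] turn -0.2905 q [-0.4  -0.11  1.95  0.    1.3  -0.32] yaw -4.6 t 2.1
```

Call:
step_arm(series=[0.04, 0.01, 0, -0.1, 0.085, 0.03, 0, -0.2, 0.12, 0.042, 0, -0.29, 0.14, 0.048, 0, -0.29, 0.14, 0.048, 0, -0.29])

```text
time: 2.72
tool_pos: [0.5204, -0.0356, 0.26]
tcp_rot: [1.979, 2.44, 0.0]
wrist_force: [-0.1, -0.6, 0.3]
width: 1.0
grip_force: 0.0
```

```bash
python3 - <<'E'
from h import *
p,T,s=look('wrist',['cross_hole','castle_nut','nut_flats','nut_crown','lock_post','slide_stop','pin_tip','drive_head'],'w1.png'); print(s['tool_pos'],yaw(s),p['intrinsics'],T[:3,3],s['time'])
print({k:v for k,v in p.items() if k not in('image',)})
E
```

```text
wrist cross_hole 0.73 [347.9 181.3] [ 0.5503 -0.0314  0.066 ]
wrist castle_nut 0.9 [345.8 174. ] [ 0.5497 -0.0291  0.036 ]
wrist nut_flats 0.68 [345.3 171.9] [ 0.5474 -0.025   0.047 ]
wrist nut_flats 0.66 [343.5 174.8] [ 0.5461 -0.0287  0.047 ]
wrist nut_crown 0.63 [345.1 177.6] [ 0.5457 -0.027   0.072 ]
wrist lock_post 0.84 [395.   81.5] [0.567  0.0731 0.096 ]
wrist lock_post 0.37 [338.2 165. ] [ 0.5334 -0.0119  0.096 ]
wrist slide_stop 0.6 [357.5 141.7] [0.5563 0.0091 0.021 ]
wrist pin_tip 0.85 [368.7 124.4] [0.5575 0.0314 0.066 ]
wrist drive_head 0.62 [339.8 168.8] [ 0.5449 -0.0301  0.    ]
[ 0.52043498 -0.03556903  0.26003723] 11.893600592024864 [[316.78451257   0.         320.74912737]
 [  0.         316.78451257 201.78690828]
 [  0.           0.           1.        ]] [0.5066532  0.03250351 0.4023205 ] 2.725
{'intrinsics': array([[316.78451257,   0.        , 320.74912737],
       [  0.        , 316.78451257, 201.78690828],
       [  0.        ,   0.        ,   1.        ]]), 'hand_eye': array([[ 3.29330352e-04,  9.62657649e-01,  2.70721521e-01,
         6.94599606e-02],
       [ 9.99999938e-01, -2.83844382e-04, -2.07169960e-04,
         5.59958327e-04],
       [-1.22590964e-04,  2.70721572e-01, -9.62657683e-01,
        -1.42279080e-01],
       [ 0.00000000e+00,  0.00000000e+00,  0.00000000e+00,
         1.00000000e+00]]), 'shot': 3}
```

View pics/w1.png

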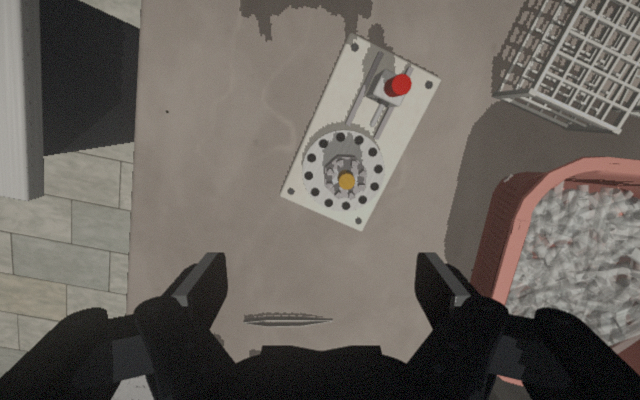

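```bash
python3 - <<'E'
from h import *
st=monitor.read_state()
hand=np.array([[0.000329,.962658,.270722,.06946],[1,-.000284,-.000207,.00056],[-.000123,.270722,-.962658,-.142279],[0,0,0,1]])
p={'hand_eye':hand,'intrinsics':[[316.78,0,320.75],[0,316.78,201.79],[0,0,1]]}
T=T_of('wrist',p,st)
im=cv2.imread('pics/w1.png');hsv=cv2.cvtColor(im,cv2.COLOR_BGR2HSV)
m=((hsv[...,2]>185)&(hsv[...,1]<40)).astype(np.uint8);m=cv2.morphologyEx(m,cv2.MORPH_OPEN,np.ones((3,3)))
roi=np.zeros_like(m);roi[25:240,270:450]=m[25:240,270:450]
m=cv2.morphologyEx(roi,cv2.MORPH_CLOSE,np.ones((25,25)))
n,l,s,c=cv2.connectedComponentsWithStats(m);i=1+s[1:,4].argmax()
pts=np.argwhere(l==i)[:,::-1].astype(np.float32)
b=cv2.boxPoints(cv2.minAreaRect(pts));print(b)
W=np.array([onz(p,T,q,.01) for q in b]);print(W,W.mean(0))
for k in range(4):
    e=W[(k+1)%4]-W[k];print(np.linalg.norm(e),np.degrees(np.arctan2(e[1],e[0])))
go([.548,-.028,.15],12)
E
```

```text
Traceback (most recent call last):
ValueError: attempt to get argmax of an empty sequence
```

Call:
step_arm(series=[0.001, 0.014, 0.04, 0, 0.002, 0.0286, 0.08, 0, 0.002, 0.0286, 0.11, 0, 0.002, 0.0286, 0.11, 0], gripper=0.8)

```text
time: 3.68
tool_pos: [0.5451, -0.029, 0.1469]
tcp_rot: [-1.979, -2.432, 0.006]
wrist_force: [-0.9, -0.5, 0.8]
width: 0.802
grip_force: 0.0
```

```bash
python3 - <<'E'
from h import *
import pickle
p,T,s=look('wrist',['cross_hole','castle_nut','nut_crown','lock_post','pin_tip'],'w2.png'); print(s['tool_pos'],yaw(s),s['width'])
pickle.dump((p,T,s),open('w2.pkl','wb'))
im=p['image'][:,:,::-1];cv2.imwrite('pics/w2c.png',cv2.resize(im[90:290,190:450],None,fx=3,fy=3,interpolation=cv2.INTER_CUBIC))
E
```

```text
wrist cross_hole 0.69 [322.6 212.7] [ 0.5468 -0.0302  0.066 ]
wrist castle_nut 0.82 [324.4 202.1] [ 0.5483 -0.0302  0.036 ]
wrist nut_crown 0.85 [322.7 212.5] [ 0.5465 -0.0282  0.072 ]
wrist lock_post 0.57 [397.   67.7] [0.5685 0.0719 0.096 ]
wrist pin_tip 0.71 [354.4 130.8] [0.5561 0.0321 0.066 ]
[ 0.54510879 -0.02904494  0.14690502] 11.726103059558227 0.8015241689401181
```

View pics/w2.png

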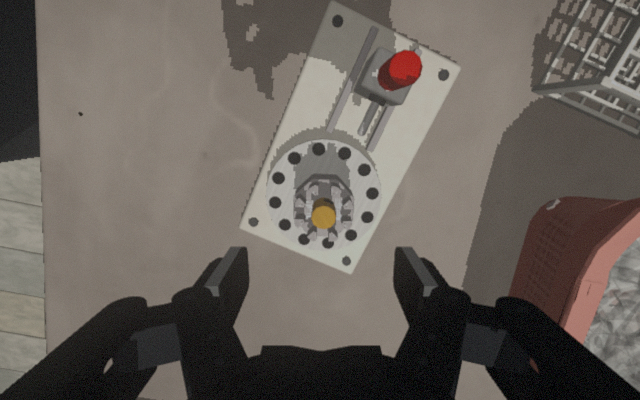

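View pics/w2c.png

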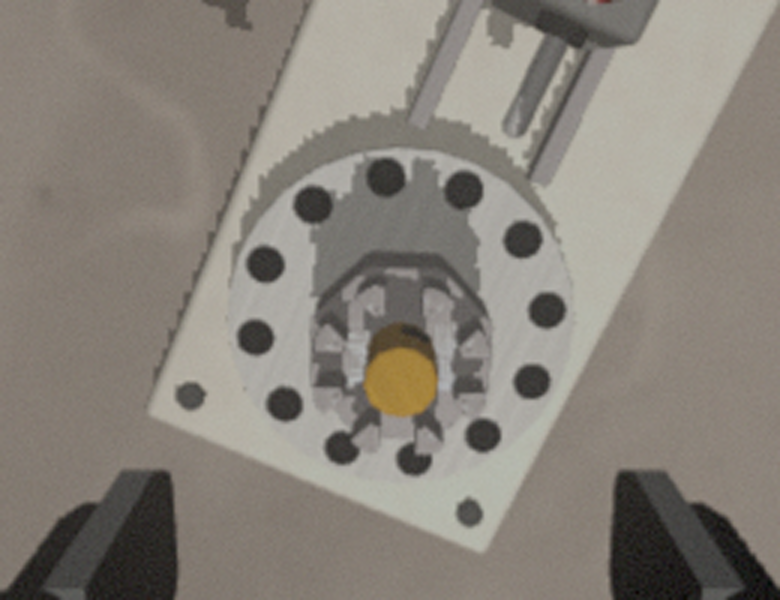

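```bash
python3 - <<'E'
from h import *
import pickle
p,T,s=pickle.load(open('w2.pkl','rb'))
A=lambda a,b:np.degrees(np.arctan2((b-a)[1],(b-a)[0]))
C=[onz(p,T,q,.01) for q in [(331,2),(460,67),(351,273),(241,228)]]
print('plate ang',A(C[0],C[1]),A(C[3],C[2]),A(C[3],C[0]),A(C[2],C[1]),[np.linalg.norm(C[i]-C[(i+1)%4]) for i in range(4)])
t=np.array([(370,297),(437,300),(472,340),(470,395),(428,435),(367,435),(328,393),(328,338)])/3+[190,90]
W=np.array([onz(p,T,q,.072) for q in t]);c=W.mean(0);print(c)
r=W-c;a=np.degrees(np.arctan2(r[:,1],r[:,0]));print(np.linalg.norm(r,axis=1),a)
print('tooth phase',np.degrees(np.angle(np.exp(8j*np.radians(a)).mean()))/8)
# spindle top
print(onz(p,T,np.array([401,382])/3+[190,90],.08))
# rectified maps
def rect(z,ctr,half=.04,n=400):
    g=np.linspace(-half,half,n);X,Y=np.meshgrid(ctr[0]+g,ctr[1]-g)
    P=np.stack([X.ravel(),Y.ravel(),np.full(X.size,z),np.ones(X.size)]);c=np.linalg.inv(T)@P
    u=np.array(p['intrinsics'])@(c[:3]*np.array([[1],[-1],[-1]]));u=(u[:2]/u[2]).reshape(2,n,n).astype(np.float32)
    return cv2.remap(p['image'],u[0],u[1],cv2.INTER_CUBIC)[:,:,::-1]
cv2.imwrite('pics/r2.png',np.hstack([rect(.072,c),rect(.058,c)]))
E
```

```text
plate ang -12.24777963066209 -12.235384170534765 77.86704339600567 77.46939878987531 [np.float64(0.11566934296105139), np.float64(0.20461892238595983), np.float64(0.11424920684322076), np.float64(0.20464155733719408)]
[ 0.54692954 -0.02810397  0.072     ]
[0.01870638 0.01874098 0.0184279  0.01829934 0.01862512 0.01910666
 0.01855153 0.01861093] [ 123.95989085   74.20920489   33.61652059  -10.55945605  -56.53186973
 -103.08818819 -147.71031916  168.66040873]
tooth phase -12.163726434354837
[ 0.54736248 -0.0290494   0.08      ]
```

View pics/r2.png

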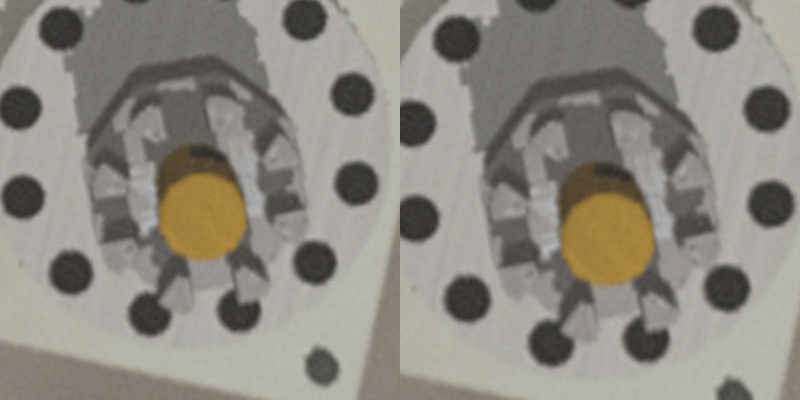

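```bash
python3 -c "
from h import *
go([.547,-.0285,.031],10.3);s=monitor.read_state();print(s['tool_pos'],s['torque'],s['tcp_rot'])"
```

```text
go [ 0.0013 -0.0022  0.121 ] turn 0.0251 q [-0.1   0.09  1.96 -0.    1.09 -0.3 ] yaw 11.7 t 3.975
[ 0.54898763 -0.02928272  0.1520488 ] [-0.0152648   0.01323657  0.03345126] [1.98084352 2.43461418 0.00304867]
```

```bash
python3 - <<'E'
from h import *
import pickle
for _ in range(2):
    p,T,s=look('wrist',['nut_crown','cross_hole']); print(s['tool_pos'],yaw(s))
im=p['image'].astype(int);m=((im[...,0]-im[...,2]>70)&(im[...,1]>80)).astype(np.uint8)
m[:, :250]=0;m[:,400:]=0;n,l,st,c=cv2.connectedComponentsWithStats(m);i=1+st[1:,4].argmax();print(st[i],c[i],onz(p,T,c[i],.08))
pickle.dump((p,T,s),open('w3.pkl','wb'))
go([.547,-.0285,.031],10.3)
E
```

```text
wrist nut_crown 0.61 [314.8 209.4] [ 0.5454 -0.029   0.072 ]
wrist cross_hole 0.83 [318.1 210.1] [ 0.5482 -0.0308  0.066 ]
[ 0.54898763 -0.02928272  0.1520488 ] 11.735325111940059
wrist nut_crown 0.72 [317.2 205.1] [ 0.5456 -0.025   0.072 ]
wrist cross_hole 0.81 [320.6 210.1] [ 0.5492 -0.03    0.066 ]
wrist cross_hole 0.27 [319.3 196.4] [ 0.546  -0.0198  0.066 ]
[ 0.5483065  -0.02913961  0.15115254] 11.741078382558742
[306 203  24  22 416] [317.96875    213.72355769] [ 0.54697792 -0.02877455  0.08      ]
go [ 0.0007 -0.0008  0.1194] turn 0.0253 q [-0.1   0.09  1.96 -0.    1.09 -0.3 ] yaw 11.7 t 4.275
```

Call:
step_arm(series=[0.0005, -0.001, 0.03, 0.025, 0.0005, -0.001, 0.06, 0.025, 0.0005, -0.001, 0.085, 0.025, 0.0005, -0.001, 0.105, 0.025, 0.0005, -0.001, 0.118, 0.025, 0.0005, -0.001, 0.119, 0.025, 0.0005, -0.001, 0.119, 0.025, 0.0005, -0.001, 0.119, 0.025], gripper=0.75)

```text
time: 5.28
tool_pos: [0.5476, -0.0289, 0.0321]
tcp_rot: [2.012, 2.411, 0.002]
wrist_force: [0.1, 0.1, 1.4]
width: 0.75
grip_force: 0.0
```

```bash
python3 - <<'E'
from h import *
go([.547,-.0287,.031],10.3);s=monitor.read_state();print(s['tool_pos'],s['torque'],s['wrist_force'])
p,T,s=look('wrist',[],'w4.png')
E
```

```text
go [ 0.0003 -0.0006  0.0011] turn 0.0002 q [-0.1   0.23  2.05  0.    0.86 -0.28] yaw 10.3 t 5.275
[ 0.54759503 -0.02886049  0.03207228] [ 0.01490321 -0.01948016 -0.00352494] [0.09239081 0.06248269 1.36012081]
```

View pics/w4.png

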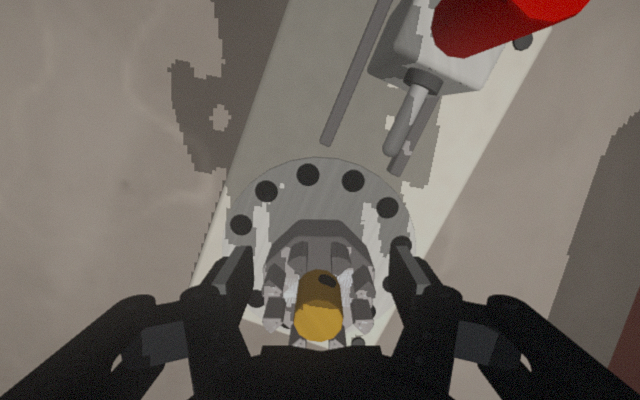

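Call:
step_arm(series=[0, 0, 0.001, 0, 0, 0, 0.001, 0, 0, 0, 0.001, 0, 0, 0, 0.001, 0, 0, 0, 0.001, 0], gripper=0.3, newtons=60)

```text
time: 5.95
tool_pos: [0.5465, -0.0289, 0.0309]
tcp_rot: [-2.013, -2.412, 0.001]
wrist_force: [-3.2, -0.2, 5.5]
width: 0.523
grip_force: 62.1
```

```bash
cat >> h.py <<'E'
def rd():
    s=monitor.read_state();print('t',round(s['time'],2),'pos',np.round(s['tool_pos'],4),'yaw',round(yaw(s),2),'M',np.round(s['torque'],3),'F',np.round(s['wrist_force'],1),'w',round(s['width'],3),'g',round(s['grip_force'],1),'q6',round(s['q'][5],2),'tq6',round(s['joint_torque'][5],3))
E
python3 -c "
from h import *
rd()"
```

```text
t 5.95 pos [ 0.5465 -0.0289  0.0309] yaw 10.32 M [-0.052  0.448  0.027] F [-3.2 -0.2  5.5] w 0.523 g 62.1 q6 -0.28 tq6 0.015
```

Call:
step_arm(series=[0, 0, 0, 0.035, 0, 0, 0, 0.07])

```text
time: 6.2
tool_pos: [0.5466, -0.0289, 0.0309]
tcp_rot: [2.097, 2.339, -0.0]
wrist_force: [-2.7, -0.2, 6.2]
width: 0.526
grip_force: 62.0
```

```bash
python3 -c "
from h import *
rd()"
```

```text
t 6.2 pos [ 0.5466 -0.0289  0.0309] yaw 6.25 M [-0.053  0.442  0.084] F [-2.7 -0.2  6.2] w 0.526 g 62.0 q6 -0.21 tq6 -0.235
```

Call:
step_arm(series=[0, 0, 0, 0.035, 0, 0, 0, 0.07])

```text
time: 6.45
tool_pos: [0.5467, -0.0289, 0.0309]
tcp_rot: [2.177, 2.264, -0.0]
wrist_force: [-2.2, 0.0, 5.5]
width: 0.525
grip_force: 62.0
```

```bash
python3 -c "
from h import *
rd()"
```

```text
t 6.45 pos [ 0.5467 -0.0289  0.0309] yaw 2.24 M [-0.017  0.404  0.004] F [-2.2  0.   5.5] w 0.525 g 62.0 q6 -0.14 tq6 -0.233
```

Call:
step_arm(series=[0, 0, 0, 0.035, 0, 0, 0, 0.07])

```text
time: 6.7
tool_pos: [0.5468, -0.0289, 0.031]
tcp_rot: [2.255, 2.187, 0.0]
wrist_force: [-2.2, -0.5, 5.5]
width: 0.527
grip_force: 61.9
```

```bash
python3 -c "
from h import *
rd()"
```

```text
t 6.7 pos [ 0.5468 -0.0289  0.031 ] yaw -1.77 M [-0.076  0.356  0.032] F [-2.2 -0.5  5.5] w 0.527 g 61.9 q6 -0.07 tq6 -0.233
```

Call:
step_arm(series=[0, 0, 0, 0.035, 0, 0, 0, 0.07])

```text
time: 6.95
tool_pos: [0.5468, -0.0289, 0.0309]
tcp_rot: [2.33, 2.106, 0.0]
wrist_force: [-2.5, -0.2, 4.8]
width: 0.527
grip_force: 61.9
```

```bash
python3 -c "
from h import *
rd()"
```

```text
t 6.95 pos [ 0.5468 -0.0289  0.0309] yaw -5.78 M [-0.03   0.347  0.052] F [-2.5 -0.2  4.8] w 0.527 g 61.9 q6 0.0 tq6 -0.232
```

Call:
step_arm(series=[0, 0, 0, 0.035, 0, 0, 0, 0.07])

```text
time: 7.2
tool_pos: [0.5469, -0.0289, 0.0309]
tcp_rot: [2.403, 2.023, 0.0]
wrist_force: [-1.4, -0.4, 5.9]
width: 0.528
grip_force: 61.9
```

```bash
python3 -c "
from h import *
rd()"
```

```text
t 7.2 pos [ 0.5469 -0.0289  0.0309] yaw -9.8 M [-0.054  0.33   0.043] F [-1.4 -0.4  5.9] w 0.528 g 61.9 q6 0.07 tq6 -0.232
```

Call:
step_arm(series=[0, 0, 0, 0.02, 0, 0, 0, 0.043])

```text
time: 7.45
tool_pos: [0.547, -0.0289, 0.0309]
tcp_rot: [2.445, 1.972, 0.001]
wrist_force: [-1.0, -1.0, 5.7]
width: 0.526
grip_force: 61.9
```

```bash
python3 -c "
from h import *
rd()"
```

```text
t 7.45 pos [ 0.547  -0.0289  0.0309] yaw -12.24 M [-0.06   0.379  0.054] F [-1.  -1.   5.7] w 0.526 g 61.9 q6 0.12 tq6 -0.131
```

Call:
step_arm(series=[0, 0, 0, 0.035, 0, 0, 0, 0.07, 0, 0, 0, 0.105, 0, 0, 0, 0.14])

```text
time: 7.95
tool_pos: [0.5472, -0.029, 0.0309]
tcp_rot: [2.577, 1.795, 0.001]
wrist_force: [-1.5, -0.5, 5.5]
width: 0.532
grip_force: 62.0
```

```bash
python3 -c "
from h import *
rd()"
```

```text
t 7.95 pos [ 0.5472 -0.029   0.0309] yaw -20.29 M [-0.076  0.291  0.102] F [-1.5 -0.5  5.5] w 0.532 g 62.0 q6 0.26 tq6 -0.223
```

Call:
step_arm(series=[0, 0, 0, 0.035, 0, 0, 0, 0.07, 0, 0, 0, 0.105, 0, 0, 0, 0.14])

```text
time: 8.45
tool_pos: [0.5474, -0.029, 0.0309]
tcp_rot: [2.695, 1.611, 0.001]
wrist_force: [-0.9, -0.4, 5.1]
width: 0.523
grip_force: 61.7
```

```bash
python3 -c "
from h import *
rd()"
```

```text
t 8.45 pos [ 0.5474 -0.029   0.0309] yaw -28.25 M [-0.019  0.181  0.497] F [-0.9 -0.4  5.1] w 0.523 g 61.7 q6 0.4 tq6 0.172
```

Call:
step_arm(series=[0, 0, 0, 0.035, 0, 0, 0, 0.07, 0, 0, 0, 0.105, 0, 0, 0, 0.14])

```text
time: 8.95
tool_pos: [0.5475, -0.0291, 0.0309]
tcp_rot: [2.801, 1.419, 0.002]
wrist_force: [-0.5, -0.8, 4.9]
width: 0.527
grip_force: 61.8
```

```bash
python3 -c "
from h import *
rd()"
```

```text
t 8.95 pos [ 0.5475 -0.0291  0.0309] yaw -36.29 M [-0.1   0.1   0.44] F [-0.5 -0.8  4.9] w 0.527 g 61.8 q6 0.54 tq6 0.165
```

Call:
step_arm(series=[0, 0, 0, 0.035, 0, 0, 0, 0.07, 0, 0, 0, 0.105, 0, 0, 0, 0.14])

```text
time: 9.45
tool_pos: [0.5477, -0.0292, 0.0309]
tcp_rot: [2.894, 1.219, 0.002]
wrist_force: [0.0, -2.0, 4.3]
width: 0.527
grip_force: 61.8
```

```bash
python3 -c "
from h import *
rd()"
```

```text
t 9.45 pos [ 0.5477 -0.0292  0.0309] yaw -44.32 M [-0.196  0.077  0.436] F [ 0.  -2.   4.3] w 0.527 g 61.8 q6 0.68 tq6 0.173
```

Call:
step_arm(series=[0, 0, 0, 0.035, 0, 0, 0, 0.07, 0, 0, 0, 0.105, 0, 0, 0, 0.14, 0, 0, 0, 0.175, 0, 0, 0, 0.21, 0, 0, 0, 0.228, 0, 0, 0, 0.228])

```text
time: 10.45
tool_pos: [0.5479, -0.0295, 0.0309]
tcp_rot: [3.013, 0.882, 0.003]
wrist_force: [-0.1, -2.5, 4.4]
width: 0.528
grip_force: 61.8
```

```bash
python3 -c "
from h import *
rd()
import pickle
p,T,s=look('wrist',['lock_post','pin_tip'],'w5.png');pickle.dump((p,T,s),open('w5.pkl','wb'))"
```

```text
t 10.45 pos [ 0.5479 -0.0295  0.0309] yaw -57.36 M [-0.391 -0.042  0.334] F [-0.1 -2.5  4.4] w 0.528 g 61.8 q6 0.9 tq6 0.359
wrist lock_post 0.62 [ 15.9 103.9] [0.5694 0.0693 0.096 ]
wrist pin_tip 0.71 [197.5 194. ] [0.5599 0.0299 0.066 ]
```

View pics/w5.png

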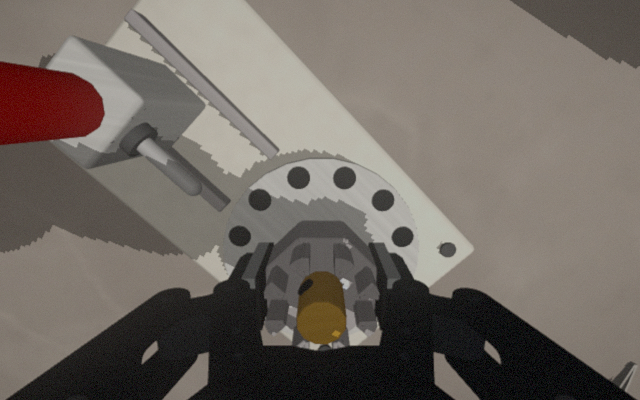

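Call:
step_arm(series=[0, 0, 0, 0, 0, 0, 0, 0, 0, 0, 0, 0, 0, 0, -0.02, 0, 0, 0, -0.06, 0, 0, 0, -0.1, 0, 0, 0, -0.12, 0, 0, 0, -0.12, 0], gripper=0.75)

```text
time: 11.6
tool_pos: [0.5482, -0.0288, 0.152]
tcp_rot: [3.014, 0.882, 0.006]
wrist_force: [-0.9, -0.1, -0.5]
width: 0.747
grip_force: 0.0
```

Call:
step_arm(series=[0, 0, 0, 0, 0, 0, 0, 0, 0, 0, 0, 0])

```text
time: 11.98
tool_pos: [0.5458, -0.0287, 0.1486]
tcp_rot: [-3.014, -0.883, 0.003]
wrist_force: [0.6, -0.5, 0.1]
width: 0.745
grip_force: 0.0
```

```bash
python3 - <<'E'
from h import *
import pickle
rd()
p,T,s=look('wrist',['lock_post','pin_tip'],'w6.png');pickle.dump((p,T,s),open('w6.pkl','wb'))
def rect(z,ctr,half=.045,n=540):
    g=np.linspace(-half,half,n);X,Y=np.meshgrid(ctr[0]+g,ctr[1]-g)
    P=np.stack([X.ravel(),Y.ravel(),np.full(X.size,z),np.ones(X.size)]);c=np.linalg.inv(T)@P
    u=np.array(p['intrinsics'])@(c[:3]*np.array([[1],[-1],[-1]]));u=(u[:2]/u[2]).reshape(2,n,n).astype(np.float32)
    return cv2.remap(p['image'],u[0],u[1],cv2.INTER_CUBIC)[:,:,::-1]
cv2.imwrite('pics/r6.png',rect(.072,[.55,-.015]))
E
```

```text
t 11.97 pos [ 0.5458 -0.0287  0.1486] yaw -57.35 M [-0.01  -0.002 -0.067] F [ 0.6 -0.5  0.1] w 0.745 g 0.0 q6 0.9 tq6 0.0
wrist lock_post 0.62 [200.6 102.2] [0.5708 0.0719 0.096 ]
wrist lock_post 0.56 [320.6 209.3] [ 0.5534 -0.023   0.096 ]
wrist pin_tip 0.6 [260.6 150.8] [0.5591 0.0311 0.066 ]
```

View pics/r6.png

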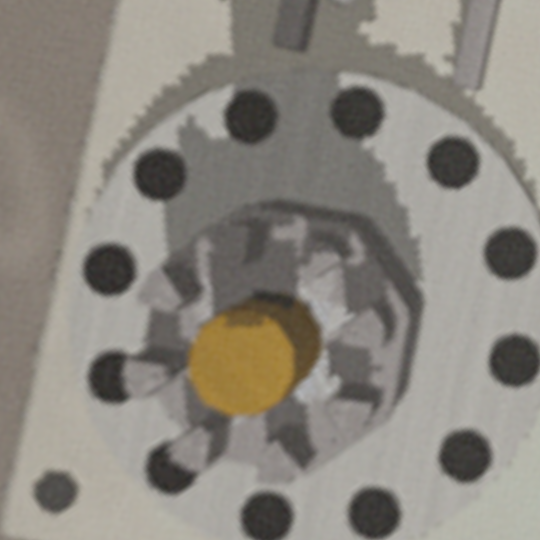

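```bash
python3 - <<'E'
from h import *
import pickle
p,T,s=pickle.load(open('w6.pkl','rb'))
im=p['image'].astype(int);m=((im[...,0]-im[...,2]>70)&(im[...,1]>80)).astype(np.uint8)
m[:, :250]=0;m[:,400:]=0;n,l,st,c=cv2.connectedComponentsWithStats(m);i=1+st[1:,4].argmax();ax=onz(p,T,c[i],.08);print(c[i],ax)
f=8;u0,v0=int(c[i][0])-33,int(c[i][1])-50
cr=cv2.resize(np.ascontiguousarray(p['image'][v0:v0+70,u0:u0+50+16,::-1]),None,fx=f*.75,fy=f,interpolation=cv2.INTER_CUBIC)
cr=cv2.resize(np.ascontiguousarray(p['image'][v0:v0+70,u0:u0+66,::-1]),None,fx=6,fy=6,interpolation=cv2.INTER_CUBIC);f=6
ov=cr.copy();P=lambda x,y,z:tuple(int(round(k)) for k in (proj(p,T,[ax[0]+x,ax[1]+y,z])-[u0,v0]+.5)*f)
a0=np.radians(-57.35)
for k in range(8):
    a=a0+k*np.pi/4;r=.025
    cv2.line(ov,P(r*np.cos(a-np.pi/8),r*np.sin(a-np.pi/8),.058),P(r*np.cos(a+np.pi/8),r*np.sin(a+np.pi/8),.058),(0,255,0),1)
    e=np.array([np.cos(a),np.sin(a)]);nrm=np.array([-e[1],e[0]])
    for sg in(-1,1):
        q=e*.0215+nrm*.0045*sg;w=e*.013+nrm*.0045*sg;cv2.line(ov,P(*w,.072),P(*q,.072),(0,0,255),1)
cv2.imwrite('pics/ov6.png',np.hstack([cr,ov]));print(ov.shape)
E
```

```text
[324.08333333 214.01960784] [ 0.54765374 -0.02949719  0.08      ]
(420, 396, 3)
```

View pics/ov6.png

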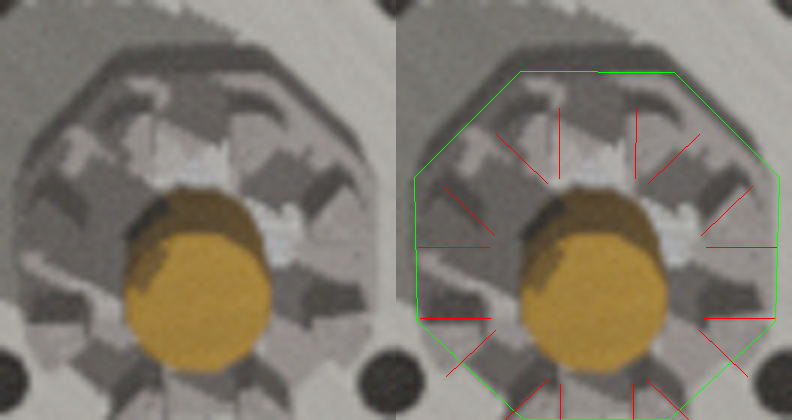

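```bash
python3 -c "
from h import *
rd(); go([.5765,.106,.15],-12.3)"
```

```text
t 12.12 pos [ 0.5463 -0.0287  0.1494] yaw -57.35 M [0.026 0.001 0.02 ] F [0.5 0.2 1. ] w 0.748 g 0.0 q6 0.9 tq6 0.0
go [ 0.0981 -0.0972 -0.0006] turn -0.7863 q [-0.1   0.09  1.96 -0.    1.09  0.9 ] yaw -57.4 t 12.125
```

Call:
step_arm(series=[0.015, -0.015, -0.005, -0.12, 0.038, -0.037, -0.005, -0.28, 0.061, -0.06, -0.005, -0.44, 0.084, -0.083, -0.005, -0.6, 0.0975, -0.0965, -0.002, -0.74, 0.098, -0.097, 0, -0.786, 0.098, -0.097, 0, -0.786, 0.098, -0.097, 0, -0.786], gripper=0, newtons=20)

```text
time: 13.12
tool_pos: [0.5768, 0.1056, 0.15]
tcp_rot: [-2.448, -1.969, 0.0]
wrist_force: [0.1, 1.2, 0.4]
width: 0.001
grip_force: 0.0
```

```bash
python3 -c "
from h import *
p,T,s=look('wrist',['lock_post','pin_tip'])
rd(); go([.5764,.106,.088],-12.3)"
```

```text
t 13.28 pos [0.5769 0.1055 0.1501] yaw -12.37 M [ 0.01   0.018 -0.037] F [ 0.3 -0.5  0.4] w 0.003 g 0.0 q6 0.35 tq6 0.005
go [ 0.0004 -0.0006  0.0621] turn -0.0012 q [0.14 0.16 1.88 0.   1.1  0.35] yaw -12.4 t 13.275
```

Call:
step_arm(series=[0, 0, 0.02, 0, 0, 0, 0.045, 0, 0, 0, 0.062, 0, 0, 0, 0.062, 0, 0, 0, 0.062, 0])

```text
time: 13.9
tool_pos: [0.5772, 0.1058, 0.0882]
tcp_rot: [2.447, 1.97, 0.001]
wrist_force: [-0.1, 0.4, 0.5]
width: 0.004
grip_force: 0.0
```

```bash
cat >> h.py <<'E'
AX=np.array([.547,-.0288]);Y=np.array([.213,.977])
def pr():
    s=monitor.read_state();d=s['tool_pos'][:2]-AX
    print('t',round(s['time'],2),'y',round(d@Y*1e3,1),'x',round((d@[Y[1],-Y[0]])*1e3,1),'z',round(s['tool_pos'][2]*1e3,1),'Fy',round(s['wrist_force'][:2]@Y,2),'F',np.round(s['wrist_force'],1),'M',np.round(s['torque'],2))
E
python3 -c "
from h import *
pr()"
```

```text
t 13.9 y 137.9 x 0.8 z 88.2 Fy 0.38 F [-0.1  0.4  0.5] M [ 0.01 -0.    0.05]
```

Call:
step_arm(series=[-0.003, 0, 0, 0, -0.006, 0, 0, 0, -0.009, 0, 0, 0, -0.012, 0, 0, 0])

```text
time: 14.4
tool_pos: [0.5743, 0.0938, 0.0882]
tcp_rot: [2.447, 1.97, 0.0]
wrist_force: [0.5, -1.4, 0.5]
width: 0.003
grip_force: 0.0
```

```bash
python3 -c "
from h import *
pr()"
```

```text
t 14.4 y 125.6 x 0.5 z 88.2 Fy -1.3 F [ 0.5 -1.4  0.5] M [-0.02 -0.04 -0.04]
```

Call:
step_arm(series=[-0.003, 0, 0, 0, -0.006, 0, 0, 0, -0.009, 0, 0, 0, -0.012, 0, 0, 0])

```text
time: 14.9
tool_pos: [0.5717, 0.0825, 0.088]
tcp_rot: [-2.447, -1.97, -0.001]
wrist_force: [-0.0, 2.0, 0.3]
width: -0.002
grip_force: 1.0
```

```bash
python3 -c "
from h import *
pr()"
```

```text
t 14.9 y 114.0 x 0.4 z 88.0 Fy 1.98 F [-0.   2.   0.3] M [ 0.31 -0.06  0.05]
```

```bash
python3 - <<'E'
from h import *
for c in('wrist','side','top'):
    st=monitor.read_state();p=viewer.read_camera(c);T=T_of(c,p,st)
    for l in('pin_tip','lock_post'):
        for r in viewer.spot_point(p,l)[:1]:
            print(c,l,round(r['score'],2),(onz(p,T,r['point'],Z[l])[:2]-AX)@Y*1e3)
pr()
E
```

```text
side pin_tip 0.81 42.15708448830296
side lock_post 0.55 98.61369939293547
top lock_post 0.48 88.47303206813481
t 15.35 y 113.6 x 0.5 z 87.9 Fy 0.41 F [-0.1  0.4  0.6] M [ 0.    0.03 -0.04]
```

Call:
step_arm(series=[-0.003, 0, 0, 0, -0.006, 0, 0, 0, -0.009, 0, 0, 0, -0.012, 0, 0, 0, -0.015, 0, 0, 0])

```text
time: 15.98
tool_pos: [0.5684, 0.0675, 0.088]
tcp_rot: [-2.447, -1.97, 0.0]
wrist_force: [0.5, 2.2, -0.1]
width: -0.001
grip_force: 1.0
```

```bash
python3 - <<'E'
from h import *
pr()
for c in('wrist','side','top'):
    st=monitor.read_state();p=viewer.read_camera(c);T=T_of(c,p,st)
    for l in('pin_tip','lock_post'):
        for r in viewer.spot_point(p,l)[:1]:
            print(c,l,round(r['score'],2),(onz(p,T,r['point'],Z[l])[:2]-AX)@Y*1e3)
E
```

```text
t 15.97 y 98.6 x 0.4 z 88.0 Fy 2.26 F [ 0.5  2.2 -0.1] M [ 0.35 -0.06 -0.02]
side pin_tip 0.59 -413.43962401635
side lock_post 0.56 -50.443223786632636
top lock_post 0.42 77.96035461632245
```

Call:
step_arm(series=[-0.002, 0, 0, 0, -0.004, 0, 0, 0, -0.006, 0, 0, 0, -0.008, 0, 0, 0, -0.01, 0, 0, 0, -0.011, 0, 0, 0])

```text
time: 17.18
tool_pos: [0.5661, 0.0568, 0.088]
tcp_rot: [2.447, 1.97, 0.0]
wrist_force: [0.2, 2.2, 0.6]
width: 0.001
grip_force: 1.0
```

Call:
step_arm(series=[-0.001, 0, 0, 0, -0.002, 0, 0, 0])

```text
time: 17.42
tool_pos: [0.5657, 0.0549, 0.088]
tcp_rot: [-2.447, -1.97, -0.0]
wrist_force: [-0.0, 2.5, 1.2]
width: -0.005
grip_force: 1.0
```

Call:
step_arm(series=[-0.0005, 0, 0, 0, -0.001, 0, 0, 0])

```text
time: 17.68
tool_pos: [0.5655, 0.054, 0.088]
tcp_rot: [2.447, 1.97, 0.0]
wrist_force: [-0.8, 1.5, 0.6]
width: -0.0
grip_force: 1.0
```

```bash
python3 -c "
from h import *
pr()"
```

```text
t 17.68 y 84.8 x 0.4 z 88.0 Fy 1.33 F [-0.8  1.5  0.6] M [ 0.37 -0.01  0.01]
```

Call:
step_arm(series=[-0.0005, 0, 0, 0, -0.001, 0, 0, 0])

```text
time: 17.92
tool_pos: [0.5653, 0.053, 0.088]
tcp_rot: [-2.447, -1.97, 0.0]
wrist_force: [-0.1, 1.5, 0.2]
width: -0.002
grip_force: 1.0
```

```bash
python3 -c "
from h import *
pr()"
```

```text
t 17.93 y 83.8 x 0.4 z 88.0 Fy 1.44 F [-0.1  1.5  0.2] M [0.29 0.02 0.  ]
```

Call:
step_arm(series=[-0.0005, 0, 0, 0, -0.001, 0, 0, 0])

```text
time: 18.18
tool_pos: [0.565, 0.052, 0.088]
tcp_rot: [-2.447, -1.97, 0.0]
wrist_force: [0.1, 2.1, 0.6]
width: -0.003
grip_force: 1.0
```

```bash
python3 -c "
from h import *
pr()"
```

```text
t 18.18 y 82.8 x 0.4 z 88.0 Fy 2.03 F [0.1 2.1 0.6] M [ 0.38 -0.07  0.03]
```

Call:
step_arm(series=[-0.0005, 0, 0, 0, -0.001, 0, 0, 0])

```text
time: 18.42
tool_pos: [0.5648, 0.0511, 0.088]
tcp_rot: [-2.447, -1.97, -0.0]
wrist_force: [0.2, 2.0, 0.4]
width: -0.003
grip_force: 1.0
```

Call:
step_arm(series=[-0.0005, 0, 0, 0, -0.001, 0, 0, 0])

```text
time: 18.68
tool_pos: [0.5647, 0.0501, 0.088]
tcp_rot: [2.447, 1.97, 0.0]
wrist_force: [-0.4, 2.4, 1.8]
width: -0.002
grip_force: 1.0
```

Call:
step_arm(series=[-0.0005, 0, 0, 0, -0.001, 0, 0, 0])

```text
time: 18.92
tool_pos: [0.5644, 0.0491, 0.088]
tcp_rot: [-2.447, -1.97, 0.0]
wrist_force: [-0.2, 2.6, 1.6]
width: -0.001
grip_force: 1.0
```

Call:
step_arm(series=[-0.0005, 0, 0, 0, -0.001, 0, 0, 0])

```text
time: 19.18
tool_pos: [0.5642, 0.0481, 0.088]
tcp_rot: [-2.447, -1.97, -0.0]
wrist_force: [0.1, 1.9, 0.6]
width: 0.002
grip_force: 1.0
```

Call:
step_arm(series=[-0.0005, 0, 0, 0, -0.001, 0, 0, 0])

```text
time: 19.42
tool_pos: [0.564, 0.0471, 0.088]
tcp_rot: [2.447, 1.97, 0.0]
wrist_force: [-1.4, 2.6, 1.2]
width: 0.0
grip_force: 1.0
```

Call:
step_arm(series=[-0.0007, 0, 0, 0, -0.0015, 0, 0, 0])

```text
time: 19.68
tool_pos: [0.5636, 0.0457, 0.088]
tcp_rot: [-2.447, -1.97, 0.0]
wrist_force: [-0.1, 2.0, 1.8]
width: 0.004
grip_force: 1.0
```

Call:
step_arm(series=[-0.0007, 0, 0, 0, -0.0015, 0, 0, 0])

```text
time: 19.92
tool_pos: [0.5634, 0.0442, 0.088]
tcp_rot: [2.447, 1.97, 0.0]
wrist_force: [-0.4, 2.1, 1.1]
width: 0.002
grip_force: 1.0
```

Call:
step_arm(series=[-0.0005, 0, 0, 0, -0.001, 0, 0, 0])

```text
time: 20.18
tool_pos: [0.5631, 0.0432, 0.088]
tcp_rot: [-2.447, -1.97, -0.0]
wrist_force: [-0.5, 1.6, 0.6]
width: -0.002
grip_force: 1.0
```

Call:
step_arm(series=[-0.0005, 0, 0, 0, -0.001, 0, 0, 0])

```text
time: 20.42
tool_pos: [0.5629, 0.0423, 0.088]
tcp_rot: [-2.447, -1.97, -0.0]
wrist_force: [-0.6, 2.3, 1.5]
width: -0.001
grip_force: 1.0
```

Call:
step_arm(series=[-0.0005, 0, 0, 0, -0.001, 0, 0, 0])

```text
time: 20.68
tool_pos: [0.5627, 0.0413, 0.088]
tcp_rot: [-2.447, -1.97, 0.0]
wrist_force: [-0.2, 1.9, 1.3]
width: 0.002
grip_force: 1.0
```

Call:
step_arm(series=[-0.0005, 0, 0, 0, -0.001, 0, 0, 0])

```text
time: 20.92
tool_pos: [0.5625, 0.0403, 0.088]
tcp_rot: [-2.447, -1.97, 0.0]
wrist_force: [-0.5, 1.8, 1.7]
width: -0.001
grip_force: 1.0
```

Call:
step_arm(series=[-0.0005, 0, 0, 0, -0.001, 0, 0, 0])

```text
time: 21.18
tool_pos: [0.5623, 0.0393, 0.088]
tcp_rot: [-2.447, -1.97, 0.0]
wrist_force: [-0.6, 2.4, 1.9]
width: -0.0
grip_force: 1.0
```

```bash
python3 -c "
from h import *
pr()"
```

```text
t 21.18 y 69.8 x 0.4 z 88.0 Fy 2.27 F [-0.6  2.4  1.9] M [ 0.33  0.1  -0.06]
```

Call:
step_arm(series=[-0.0005, 0, 0, 0, -0.001, 0, 0, 0])

```text
time: 21.42
tool_pos: [0.562, 0.0383, 0.088]
tcp_rot: [-2.447, -1.97, 0.0]
wrist_force: [-0.6, 2.8, 1.3]
width: -0.0
grip_force: 1.0
```

Call:
step_arm(series=[-0.0005, 0, 0, 0, -0.001, 0, 0, 0])

```text
time: 21.68
tool_pos: [0.5618, 0.0373, 0.0879]
tcp_rot: [-2.447, -1.97, 0.0]
wrist_force: [-0.1, 2.2, 1.8]
width: 0.001
grip_force: 1.0
```

Call:
step_arm(series=[-0.0005, 0, 0, 0, -0.001, 0, 0, 0])

```text
time: 21.92
tool_pos: [0.5616, 0.0364, 0.088]
tcp_rot: [-2.447, -1.97, 0.0]
wrist_force: [0.0, 2.0, 1.6]
width: -0.001
grip_force: 1.0
```

Call:
step_arm(series=[-0.0005, 0, 0, 0, -0.001, 0, 0, 0])

```text
time: 22.18
tool_pos: [0.5614, 0.0354, 0.088]
tcp_rot: [-2.447, -1.97, 0.0]
wrist_force: [-1.2, 2.0, 1.1]
width: 0.0
grip_force: 1.0
```

Call:
step_arm(series=[-0.0003, 0, 0, 0, -0.0007, 0, 0, 0])

```text
time: 22.42
tool_pos: [0.5612, 0.0347, 0.088]
tcp_rot: [-2.447, -1.97, 0.0]
wrist_force: [-1.2, 1.7, 1.0]
width: 0.001
grip_force: 1.0
```

Call:
step_arm(series=[-0.0003, 0, 0, 0, -0.0007, 0, 0, 0])

```text
time: 22.68
tool_pos: [0.5611, 0.034, 0.088]
tcp_rot: [-2.447, -1.97, 0.0]
wrist_force: [-0.4, 2.3, 0.4]
width: -0.004
grip_force: 1.0
```

```bash
python3 -c "
from h import *
pr()"
```

```text
t 22.68 y 64.4 x 0.4 z 88.0 Fy 2.12 F [-0.4  2.3  0.4] M [ 0.35  0.15 -0.05]
```

Continue in 0.5 mm steps until the stop is felt.

Call:
step_arm(series=[-0.0003, 0, 0, 0, -0.0006, 0, 0, 0])

```text
time: 22.92
tool_pos: [0.561, 0.0335, 0.088]
tcp_rot: [-2.447, -1.97, 0.0]
wrist_force: [-0.8, 2.4, 0.8]
width: -0.003
grip_force: 1.0
```

Call:
step_arm(series=[-0.0003, 0, 0, 0, -0.0006, 0, 0, 0])

```text
time: 23.18
tool_pos: [0.5609, 0.0329, 0.088]
tcp_rot: [-2.447, -1.97, 0.0]
wrist_force: [-0.9, 1.9, 1.0]
width: 0.0
grip_force: 1.0
```

Call:
step_arm(series=[-0.0003, 0, 0, 0, -0.0006, 0, 0, 0])

```text
time: 23.42
tool_pos: [0.5607, 0.0323, 0.088]
tcp_rot: [-2.447, -1.97, 0.0]
wrist_force: [-0.9, 2.2, 1.2]
width: 0.002
grip_force: 1.0
```

```bash
python3 -c "
from h import *
pr()"
```

```text
t 23.43 y 62.6 x 0.4 z 88.0 Fy 1.97 F [-0.9  2.2  1.2] M [ 0.28  0.12 -0.03]
```

Call:
step_arm(series=[-0.0003, 0, 0, 0, -0.0006, 0, 0, 0])

```text
time: 23.68
tool_pos: [0.5606, 0.0317, 0.0879]
tcp_rot: [-2.447, -1.97, 0.0]
wrist_force: [-1.6, 2.3, 1.1]
width: -0.002
grip_force: 1.0
```

Call:
step_arm(series=[-0.0003, 0, 0, 0, -0.0006, 0, 0, 0])

```text
time: 23.92
tool_pos: [0.5605, 0.0311, 0.088]
tcp_rot: [-2.447, -1.97, 0.0]
wrist_force: [-0.6, 2.8, 1.4]
width: 0.003
grip_force: 1.2
```

Call:
step_arm(series=[-0.0003, 0, 0, 0, -0.0006, 0, 0, 0])

```text
time: 24.18
tool_pos: [0.5605, 0.031, 0.088]
tcp_rot: [-2.447, -1.97, -0.001]
wrist_force: [-0.5, 5.3, 1.3]
width: -0.005
grip_force: 2.5
```

Call:
step_arm(series=[-0.0003, 0, 0, 0, -0.0006, 0, 0, 0])

```text
time: 24.42
tool_pos: [0.5604, 0.031, 0.088]
tcp_rot: [-2.447, -1.969, -0.002]
wrist_force: [-0.4, 6.9, 0.3]
width: 0.002
grip_force: 3.5
```

```bash
python3 -c "
from h import *
pr()"
```

```text
t 24.43 y 61.2 x 0.4 z 88.0 Fy 6.63 F [-0.4  6.9  0.3] M [ 1.13  0.03 -0.04]
```

Call:
step_arm(series=[0.003, 0, 0, 0, 0.012, 0, 0, 0, 0.025, 0, 0, 0, 0.03, 0, 0, 0, 0.03, 0, -0.03, 0, 0.03, 0, -0.08, 0, 0.03, 0, -0.1, 0, 0.03, 0, -0.1, 0])

```text
time: 25.42
tool_pos: [0.568, 0.0595, 0.1898]
tcp_rot: [2.445, 1.969, 0.005]
wrist_force: [-0.4, -1.1, 1.2]
width: 0.0
grip_force: 0.0
```

```bash
python3 - <<'E'
from h import *
rd()
for c in('wrist','side','top'):
    st=monitor.read_state();p=viewer.read_camera(c);T=T_of(c,p,st)
    for l in('pin_tip','lock_post'):
        for r in viewer.spot_point(p,l)[:1]:
            print(c,l,round(r['score'],2),(onz(p,T,r['point'],Z[l])[:2]-AX)@Y*1e3,r['point'])
E
```

```text
t 25.43 pos [0.568  0.0595 0.1898] yaw -12.3 M [-0.001 -0.051  0.006] F [-0.4 -1.1  1.2] w 0.0 g 0.0 q6 0.28 tq6 0.001
side pin_tip 0.74 2.2135451037664655 [294.7, 202.1]
side lock_post 0.55 55.63120246140323 [296.7, 184.3]
top pin_tip 0.55 -7.162535759491185 [314.4, 228.8]
```

```bash
python3 -c "
from h import *
print(job.finish_job())"
```

```text
the job is handed in; nothing more can be done
None
```

The job is handed in, though no verdict came back: the nut came up snug between about 31° and 39° of turn and stopped at the first lined-up slot after that (about 68° in all), and the lock pin went in with only about 2 N until the slide met its stop at 7 N; the gripper then backed clear, touching no bystander that I noticed.

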